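# Re-pin the magnifier arm of the colony-counting stand over the pink dish

## Task

The magnifier of the colony-counting stand is pinned in its parked place between the two dishes. Draw the red-knobbed detent pin up out of the park block, swing the lens arm over the pink dish, feel for the hole in the index block there and push the pin down through arm and block until it snaps home with its shoulder on the arm. Never force the pin or the stand and leave both dishes in their nests.

Things in the scene. Friction and masses are not known exactly. Their poses are not given: they have to be found in the camera images.
- stand: Fixed colony-counting stand: white T-shaped base 260 x 344 mm, 16 mm high, hub column, flat quadrant with three index blocks, two dish nests. Origin on the upright hub axis at table level. In its frame the parked lens arm points along -x; radius r at arm angle q lies at (-r cos q, r sin q). The dark middle park block is fixed, its hole at r 130 mm, q = 0.
- station_left (a point): Middle of the flat top (z 70 mm) of the bright index block on the stand's +y side: r 130 mm, q = +0.66. All blocks are 60 mm radially, 50 mm along the arc, 14 mm thick, free space below, with one 14 mm through hole. This block's hole is clamped at r 130 mm off this point by up to 0.10 rad (13 mm) either way along the arc; it is not measured and must be felt for. The block does not move.
- station_right (a point): The same on the stand's -y side: r 130 mm, q = -0.66, its hole likewise off by up to 0.10 rad (13 mm) either way along the arc. With the pin foot pressed lightly (3 to 8 N) on the block's flat top and pin and arm moved slowly along the arc, the foot drops in where the holes line up.
- pin_knob (a point): Centre of the red fluted knob (upright cylinder, 28 mm diameter, 30 mm tall) of the loose detent pin, 110 g, on the pin's axis; home in the park block at the start. Below this point: knob underside 15 mm, neck 14 mm diameter, underside of the 21 mm shoulder 29 mm, then a shank of 12 mm diameter. Home, this point is 29 mm above bore_mouth. The pin may turn about its own axis.
- pin_foot (a point): Foot of the pin's shank, 79 mm below the knob centre; the last 2 mm taper from 12 to 9 mm. Two spring balls stand 3 mm out of the shank 10 mm above the foot. Home, they sit below the index block; pulling them free takes 10 to 15 N, sliding the pin 2 to 5 N. Lifted 29 mm from home the foot clears the blocks; lifted up to 45 mm it is still in the arm's bore and takes the arm along.
- bore_mouth (a point): Centre of the upper mouth of the pin bore in the lens arm, on the arm's flat top face at z = 91.5 mm, 130 mm from the hub axis. The bore is upright, 13.6 mm in diameter, 20 mm long; the arm's underside runs 1.5 mm above the index blocks. Moves with the arm.
- lens_centre (a point): Centre of the round magnifier lens (black ring 108 mm in diameter, 15 mm high, top at z = 88.5 mm) at the end of the arm, 208 mm from the hub axis. Moves with the arm.
- dish_pink_centre (a point): Centre (half-way up) of the dish with pink medium, 58 mm in diameter, 14 mm high, loose in one of the two nests, which lie at r 208 mm, q = +0.66 and -0.66 rad; which dish is in which nest varies.
- dish_cream_centre (a point): Centre (half-way up) of the dish with cream medium, same size, loose in the other nest.
- lens_arm (a joint): Swing of the lens arm about the hub axis, rad, range -1.0 to 1.0: 0 is parked, positive swings it towards the stand's +y side. The hinge stays where it is left; swinging it takes 2 to 4 N at the pin.
Mind the look-alikes: they are no part of the job. Of the things that look like the part that bears pin_knob, the largest one is meant.

How it is judged:
By the outcome, as a careful person would: the job done as asked, in the order asked, and still so for the second after the job is handed in, with the robot touching nothing.
It also fails if it takes over 61 s, if anything falls off the work surface, if the arm or the gripper's body presses on something with over 40 N, if the wrist force passes 120 N, or if a joint passes its speed limit or range.

## Robot

A 6-joint arm with a two-finger parallel gripper is mounted at the origin on a cart in front of the work surface, level with it; the furniture and walls round the work are solid. World frame = base frame: x ahead of the robot, y to its left, z up, the work surface at z = 0. Lengths are in mm, angles in rad, forces in N, time in s.
With the tool pointing down it reaches from about 325 to 775 mm from the base axis. Payload 9.3 kg.
Tool frame: the origin (TCP) lies midway between the tips of the shut fingers; the grasp point (between the pads) lies 19 mm behind it (env.grip_depth is the distance from the TCP to the grasp point, in mm); z points along the fingers, y is the line along which they close (so a half turn about z gives the same grasp; the last joint's range is limited). The gripper opens to 85 mm and grips with 20 to 120 N. Pads are 22 mm wide; open, the fingers measure 114 mm over their backs; the gripper's body (76 mm by 85 mm) begins 54 mm behind the grasp point. The pads swing forward as they close: fully open they stand 13 mm farther back than shut.
Start: joints at [-1.277, 0.259, 0.021, 1.334, 0, 1.418], TCP at [237.638, -496.009, 231.279] pointing down, gripper open.
Joint ranges: [-3.04, 3.04], [-0.91, 1.82], [-1.04, 1.36], [-1.92, 1.95], [-1.52, 1.45], [-3.14, 3.14]. Speed limits (rad/s): [2.22, 2.22, 2.79, 3.14, 3.14, 3.14].

## Interface

Orientations are given as a unit quaternion [w, x, y, z].
In Python, from rig import env, eyes gives the robot as it stands.
- The arm moves only by the tool drive_tool, never from a script. Its argument "steps" is a list of rows, each a list of 2 entries, a list of its own where there are three numbers: the shift along the tool's x, y, z in cm, then the turn, a rotation vector about the tool's x, y, z in rad. A call has 1 to 5 rows; each row shifts and turns the commanded pose from where the row before left it, along the tool's axes as they then stand; what a row does not reach is not made up. A row lasts 1/12 s, in which the tool goes at most 41.7 mm and 7.16 degrees, less where a joint would pass 70% of its speed; a pose out of reach is approached as far as the arm can. A call is refused whole if a number of a shift passes 4.17 or a number of a turn 0.125, either way. A call with a gripper value outside its range is refused whole. "grip" is the opening, from 0 (shut) to 1 (fully open), set as the call begins (left out, the last holds). The fingers move at their own pace and stop on an object; the grip force is fixed at half the most. Time passes only in rows, so rows that do not move let the fingers close. It gives the time, the measured TCP pose, the force, the opening and the grip force at its end, in the units of the state.
- env.sense(): the state, without advancing time (a new reading comes with each control period).
- eyes.snapshot(name): name is "side" or "top" or "wrist"; returns a dict with "color" (480x640x3 uint8, blue, green, red), "camera_matrix" (3x3 intrinsics, pixels), "extrinsics" (4x4, takes a point from world to camera coordinates); the wrist camera has in their place "T_tool_cam" (4x4, takes a point from camera to tool coordinates, whose origin is the TCP and whose axes are the flange's). Camera axes: x right, y down, z forward; pixel columns grow to the right and rows downward; lengths in mm; the calibration is good to about 2 mm. A picture is of the moment at which its call begins: read the wrist's pose just before it. There is no depth.
- env.job_done(): hands the job in; it is judged then, once.
The state is a dict: "clock": time; "q": joint angles; "dq": joint speeds; "effort": joint torques, N m; "position": TCP position; "ee_rot": TCP orientation; "wrist_force": force on the tool from outside, world axes, zero at the start; "torque": the same for the moment, N m; "finger_gap": finger opening in mm; "finger_force": force on a finger pad.
Only numpy, scipy, OpenCV 4.12 (cv2) and the standard library are available. Lean on these libraries where they do the work, as an engineer would, in place of code of your own. Each camera call takes 0.05 s, during which the arm holds its last target. There are 200 camera calls.

## Working session

There is one attempt and no reset: what is moved stays moved. The work goes in short steps, Python scripts to look and compute and a tool call to move; the robot and the scene stay as the last step left them, time stands still between calls to the robot, and variables do not carry over. Pictures are saved under pics/ and viewed, at most 10 in all, crops included, and the job is handed in when it is done.

Besides the shell and the picture viewer there is one more tool, called after "Emit:" as a command line: name --argument value ..., lists and objects as JSON in quotes. drive_tool: Moves the arm, as the interface text tells. Its arguments: {"type":"object","properties":{"steps":{"type":"array","items":{"type":"array"}},"grip":{"type":"number"}},"required":["steps"]}

```bash
ls; mkdir -p pics
python3 - <<'E'
from rig import env, eyes
import cv2,numpy as np
s=env.sense();print(s)
for n in("top","side"):
    p=eyes.snapshot(n);cv2.imwrite(f"pics/{n}0.png",p["color"]);print(n,p["camera_matrix"],p["extrinsics"])
    np.savez(f"pics/{n}0.npz",**p)
p=eyes.snapshot("wrist");print(p["T_tool_cam"],p["camera_matrix"])
E
```

```text
pics
{'clock': 0.0, 'q': array([-1.27662227e+00,  2.59174984e-01,  2.07946534e-02,  1.33370729e+00,
        1.29710525e-05,  1.41820086e+00]), 'dq': array([-0.00069638,  0.00247968, -0.00049982,  0.00154302, -0.00040635,
       -0.00072738]), 'effort': array([-4.80305916e-04, -5.55639088e+01,  3.44536865e+01,  1.37037132e-02,
       -1.02846273e-04,  9.21538003e-06]), 'position': array([ 237.55240758, -495.75461086,  230.68846556]), 'ee_rot': array([-6.44488982e-04,  9.75153002e-01,  2.21531501e-01, -3.91974720e-05]), 'wrist_force': array([ 0.48230396,  0.32983922, -0.04717487]), 'torque': array([-0.0191177 , -0.00918916, -0.01444669]), 'finger_force': 0.0, 'finger_gap': 85.47699947191862}
top [[441.89449063   0.         324.70819587]
 [  0.         441.89449063 241.09339287]
 [  0.           0.           1.        ]] [[-1.13570330e-02 -9.99935163e-01  8.29368159e-04  6.97517388e+01]
 [-9.98235264e-01  1.12893705e-02 -5.83001598e-02  5.24907519e+02]
 [ 5.82870168e-02 -1.49002138e-03 -9.98298755e-01  9.34993580e+02]
 [ 0.00000000e+00  0.00000000e+00  0.00000000e+00  1.00000000e+00]]
side [[501.09542219   0.         315.41240662]
 [  0.         501.09542219 236.66536898]
 [  0.           0.           1.        ]] [[ 9.98438822e-01 -5.57685475e-02 -3.12855610e-03 -5.45811910e+02]
 [-3.10461363e-02 -5.07521408e-01 -8.61079646e-01  1.36603575e+02]
 [ 4.64333520e-02  8.59832477e-01 -5.08460475e-01  8.52180165e+02]
 [ 0.00000000e+00  0.00000000e+00  0.00000000e+00  1.00000000e+00]]
[[-2.18822415e-05 -9.62990707e-01 -2.69534593e-01  6.75851094e+01]
 [ 9.99998710e-01  4.11780979e-04 -1.55239246e-03 -4.40145444e-01]
 [ 1.60592873e-03 -2.69534280e-01  9.62989456e-01 -1.43513254e+02]
 [ 0.00000000e+00  0.00000000e+00  0.00000000e+00  1.00000000e+00]] [[430.00163509   0.         314.85584129]
 [  0.         430.00163509 238.63729382]
 [  0.           0.           1.        ]]
```

View pics/top0.png

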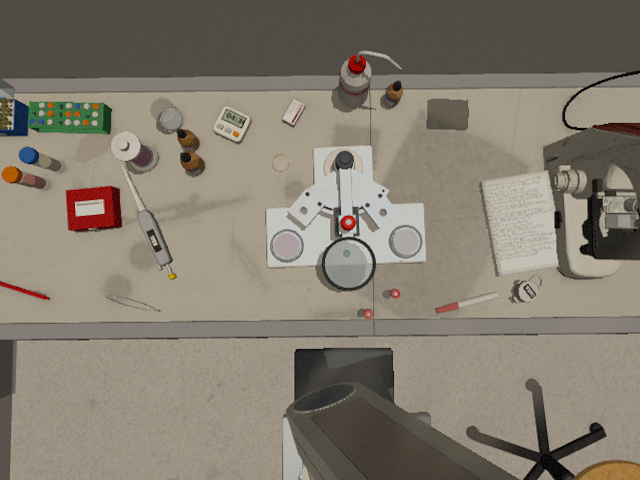

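View pics/side0.png

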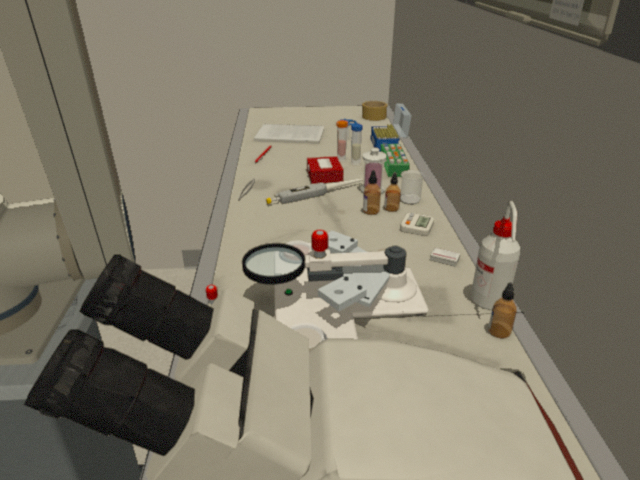

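The top view shows the stand with its hub at (345,158), knob at (348,223), lens at (348,264) and dishes at (287,245) and (405,241).
Knob candidates are the red knob on the lens arm at (348,223), small red knobs at (395,294) and (368,314), and the wash-bottle cap at (357,63). I choose (348,223), the largest one and the one on the arm; in the side view it is at (320,240).

```bash
cat > h.py <<'E'
import cv2,numpy as np
def ray(p,uv):
    E=p["extrinsics"];R=E[:3,:3];c=-R.T@E[:3,3]
    d=R.T@np.linalg.inv(p["camera_matrix"])@np.array([uv[0],uv[1],1.]);return c,d/np.linalg.norm(d)
def onz(p,uv,z):
    c,d=ray(p,uv);return c+d*(z-c[2])/d[2]
def tri(rs):
    A=sum(np.eye(3)-np.outer(d,d) for c,d in rs);b=sum((np.eye(3)-np.outer(d,d))@c for c,d in rs)
    X=np.linalg.solve(A,b);return X,[np.linalg.norm(np.cross(X-c,d)) for c,d in rs]
def proj(p,X):
    x=p["camera_matrix"]@(p["extrinsics"]@np.append(X,1))[:3];return x[:2]/x[2]
def red(img,thr=90):
    b,g,r=[img[...,i].astype(int) for i in range(3)]
    m=((r>thr)&(g<0.45*r)&(b<0.45*r)).astype(np.uint8)
    n,l,st,ce=cv2.connectedComponentsWithStats(m);return l,st,ce
def wristcam(p,s):
    from scipy.spatial.transform import Rotation as Ro
    q=s["ee_rot"];T=np.eye(4);T[:3,:3]=Ro.from_quat([q[1],q[2],q[3],q[0]]).as_matrix();T[:3,3]=s["position"]
    return dict(color=p["color"],camera_matrix=p["camera_matrix"],extrinsics=np.linalg.inv(T@p["T_tool_cam"]))
E
python3 - <<'E'
from h import *
t=dict(np.load("pics/top0.npz"));s=dict(np.load("pics/side0.npz"))
for n,p in(("top",t),("side",s)):
    l,st,ce=red(p["color"])
    for i in range(1,len(st)):
        if st[i,4]>15: print(n,st[i],ce[i].round(1))
for uv in((287,245),(405,241)):
    c=t["color"][uv[1]-5:uv[1]+6,uv[0]-5:uv[0]+6].reshape(-1,3).mean(0);print(uv,c,onz(t,uv,14+16))
# lens ring: dark pixels
g=t["color"].max(2);m=((g<60)).astype(np.uint8);m[:225]=0;m[300:]=0;m[:,:300]=0;m[:,400:]=0
c=max(cv2.findContours(m,0,2)[0],key=cv2.contourArea);e=cv2.fitEllipse(cv2.convexHull(c));print("lens",e,onz(t,e[0],84))
m=((g<60)).astype(np.uint8);m[185:]=0;m[:140]=0;m[:,:325]=0;m[:,365:]=0
c=max(cv2.findContours(m,0,2)[0],key=cv2.contourArea);e=cv2.fitEllipse(cv2.convexHull(c));print("hub",e,onz(t,e[0],110))
a=cv2.resize(t["color"][130:290,255:435],None,fx=4,fy=4/1.1,interpolation=2);cv2.imwrite("pics/crop1.png",cv2.resize(t["color"][130:280,255:435],None,fx=4,fy=4,interpolation=2))
E
```

```text
top [349  55  17  16 184] [356.8  63.1]
top [  66  186   50   44 1384] [ 90.2 208.1]
top [341 216  15  15 126] [347.6 222.6]
top [  0 282  49  17 169] [ 23.  290.3]
top [392 290   8   8  35] [395.3 293.4]
top [365 310   7   8  23] [367.6 313.6]
side [256 147  15  15  33] [262.6 153.8]
side [308 157  35  26 633] [325.4 171. ]
side [493 218  19  19 279] [502.9 227.6]
side [312 231  16  21 276] [319.4 241.2]
side [484 265   9   7  42] [488.  268.2]
side [206 286  11  14 120] [211.2 292.6]
side [543 413  13  20  38] [549.7 423.7]
side [554 433  16  26  65] [561.9 446.3]
side [567 460  11  14  31] [572.2 466. ]
side [576 475   6   5  18] [578.4 477.1]
(287, 245) [159.11570248 158.19834711 170.91735537] [517.42800448 143.69500616  30.        ]
(405, 241) [161.61983471 167.28099174 170.99173554] [ 523.080605   -106.18518071   30.        ]
lens ((348.2962646484375, 263.60162353515625), (53.04891586303711, 53.458526611328125), 43.90420913696289) [476.28239441  17.49974075  84.        ]
hub ((337.7969055175781, 165.40382385253906), (3.7864036560058594, 8.039834976196289), 161.42665100097656) [668.08848981  36.66458099 110.        ]
```

View pics/crop1.png

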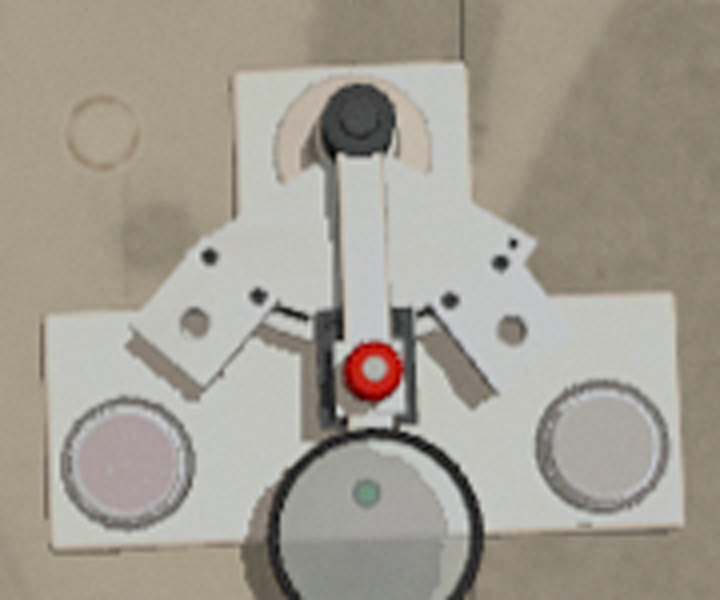

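The crop confirms the large red knob on the arm (crop 374,369), its dark park block, and the pink dish on the stand's +y side (image left). The left block's hole shows at crop (195,322). I fetch the arm over while staying clear of the microscope.

Emit:
drive_tool --steps '[[[1.7, -3.54, 0], [0, 0, 0]], [[1.7, -3.54, 0], [0, 0, 0]], [[1.7, -3.54, 0], [0, 0, 0]], [[1.7, -3.54, 0], [0, 0, 0]], [[1.7, -3.54, 0], [0, 0, 0]]]' --grip 1

```text
clock: 0.57
position: [237.4, -297.8, 230.8]
ee_rot: [-0.0, 0.975, 0.221, -0.0]
wrist_force: [1.0, 0.7, 0.7]
finger_gap: 85.3
finger_force: 0.0
```

Emit:
drive_tool --steps '[[[3.2, -2.45, 0], [0, 0, 0]], [[3.2, -2.45, 0], [0, 0, 0]], [[3.2, -2.45, 0], [0, 0, 0]], [[3.2, -2.45, 0], [0, 0, 0]], [[3.2, -2.45, 0], [0, 0, 0]]]'

```text
clock: 0.98
position: [329.3, -118.2, 231.5]
ee_rot: [0.0, 0.975, 0.221, 0.0]
wrist_force: [1.7, -1.0, -0.1]
finger_gap: 85.3
finger_force: 0.0
```

Emit:
drive_tool --steps '[[[3.5, -0.55, 0], [0, 0, 0]], [[3.5, -0.55, 0], [0, 0, 0]], [[3.5, -0.55, 0], [0, 0, 0]], [[3.5, -0.55, 0], [0, 0, 0]], [[3.5, -0.55, 0], [0, 0, 0]]]'

```text
clock: 1.4
position: [476.3, -17.9, 231.2]
ee_rot: [0.0, 0.975, 0.222, 0.0]
wrist_force: [1.1, -0.3, 0.3]
finger_gap: 85.0
finger_force: 0.0
```

Emit:
drive_tool --steps '[[[0, 0, 0], [0, 0, 0]], [[0, 0, 0], [0, 0, 0]], [[0, 0, 0], [0, 0, 0]]]'

```text
clock: 1.65
position: [474.6, -19.5, 230.9]
ee_rot: [-0.0, 0.975, 0.222, -0.001]
wrist_force: [-0.4, -0.6, 0.2]
finger_gap: 85.7
finger_force: 0.0
```

Run:
```python
from rig import env, eyes
from h import *
s=env.sense();p=wristcam(eyes.snapshot("wrist"),s);np.savez("pics/w1.npz",**p);cv2.imwrite("pics/w1.png",p["color"])
print(s["q"])
t=dict(np.load("pics/top0.npz"));sd=dict(np.load("pics/side0.npz"))
l,st,ce=red(p["color"])
for i in range(1,len(st)):
    if st[i,4]>200: print(st[i],ce[i])
R=[ray(t,(348,223)),ray(sd,(319.7,241.3))]
print("top+side",tri(R))
```

```text
[-2.17870170e-01  1.31687783e-01 -1.43071562e-01  1.29732330e+00
 -1.97779874e-04  2.47616238e+00]
[ 287   51   54   58 1801] [314.52137701  78.86951694]
[337 300  24  23 344] [348.55523256 310.39825581]
[252 308  24  29 391] [264.07928389 323.35549872]
[416 359  34  19 396] [431.68181818 367.07828283]
top+side (array([554.59342031,  18.80747961, 118.51989182]), [np.float64(0.6428329535441916), np.float64(0.6428329535440179)])
```

View pics/w1.png

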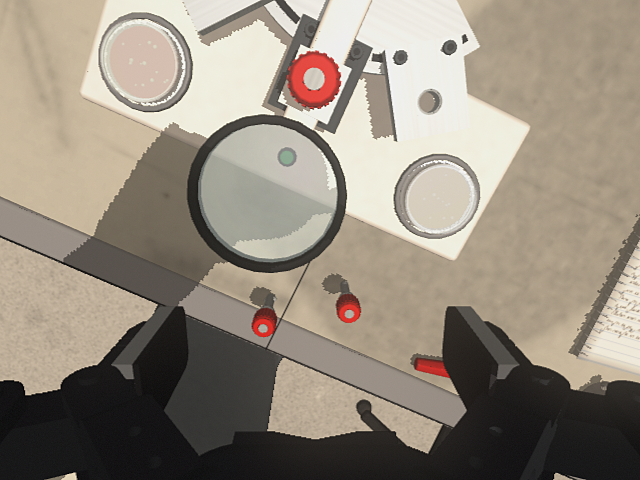

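The wrist view shows the knob at (314,79), the pink dish at (146,62), the cream dish at (437,196), and the two small look-alike pins at (264,323) and (348,310).

Run:
```python
from h import *
t=dict(np.load("pics/top0.npz"));sd=dict(np.load("pics/side0.npz"));p=dict(np.load("pics/w1.npz"))
print("wrist knob top z135",onz(p,(314.5,79),135),"top cam",onz(t,(348.5,223),135))
print(tri([ray(t,(348.3,223)),ray(sd,(319.7,241.3)),ray(p,(314.5,80))]))
L=onz(p,(267,193),86);print("lens w",L,"top",onz(t,(348.3,263.6),86))
P=tri([ray(p,(146,62)),ray(t,(287,245.5))]);C=tri([ray(p,(437,196)),ray(t,(405.5,241.5))]);print(P,C)
for z in(20,25):
  print(z,onz(p,(146,62),z),onz(p,(437,196),z))
h=onz(t,(303.8,210.5),70);print("left hole top cam",h)
hub=np.array([684.5,22.6]);d=h[:2]-hub
print("r,q",np.hypot(*d),np.pi-np.arctan2(d[1],d[0])+.023)
```

```text
wrist knob top z135 [552.86208161  19.22251805 135.        ] top cam [552.3057941   18.77623555 135.        ]
(array([554.25077281,  18.90314513, 118.54202231]), [np.float64(0.7342519766190083), np.float64(0.986754391045978), np.float64(0.9843974081470157)])
lens w [477.10635873  18.6818145   86.        ] top [476.27187442  17.60073122  86.        ]
(array([516.57539627, 144.19419019,  23.70183884]), [np.float64(0.11034939786061644), np.float64(0.11034939786047597)]) (array([ 522.68736121, -110.03063245,   14.07322804]), [np.float64(0.23903659696008725), np.float64(0.23903659695984777)])
20 [516.27028152 145.57013402  20.        ] [ 522.70250242 -107.92040904   20.        ]
25 [516.54261801 143.65859365  25.        ] [ 522.88406519 -106.25460342   25.        ]
left hole top cam [585.29754467 105.70883583  70.        ]
r,q 129.41485902383556 0.7203508995377453
```

Emit:
drive_tool --steps '[[[2.2, 0, 0], [0, 0, 0]], [[2.2, 0, 0.5], [0, 0, 0]], [[2.2, 0, 2], [0, 0, 0]], [[2.2, -0.06, 2.5], [0, 0, 0]], [[0, 0, 1.5], [0, 0, 0]]]'

```text
clock: 2.12
position: [555.7, 18.9, 164.4]
ee_rot: [-0.0, 0.975, 0.221, 0.0]
wrist_force: [-0.5, -0.4, -0.2]
finger_gap: 85.4
finger_force: 0.0
```

Emit:
drive_tool --steps '[[[0, 0, 0], [0, 0, 0]], [[0, 0, 0], [0, 0, 0]], [[0, 0, 0], [0, 0, 0]]]'

```text
clock: 2.37
position: [554.0, 18.1, 167.8]
ee_rot: [0.0, 0.975, 0.221, 0.001]
wrist_force: [0.4, -0.8, -0.4]
finger_gap: 85.4
finger_force: 0.0
```

Run:
```python
from rig import env, eyes
from h import *
s=env.sense();p=wristcam(eyes.snapshot("wrist"),s);np.savez("pics/w2.npz",**p);cv2.imwrite("pics/w2.png",p["color"])
t=dict(np.load("pics/top0.npz"));p1=dict(np.load("pics/w1.npz"))
print(s["position"],s["q"])
l,st,ce=red(p["color"]);i=1+st[1:,4].argmax();print(st[i],ce[i])
hull=cv2.convexHull(np.argwhere(l==i)[:,::-1].astype(np.int32));m=cv2.minEnclosingCircle(hull);print(m)
print(onz(p,m[0],135),onz(p,m[0],130))
```

```text
[553.96649779  18.07290179 167.7644297 ] [-1.18751692e-01  2.90472861e-01 -9.74062134e-02  1.18144699e+00
 -8.28897141e-05  2.57728771e+00]
[ 282  238   58   68 2185] [310.67551487 274.76155606]
((312.41290283203125, 271.7180480957031), 33.747737884521484)
[556.22122602  21.09668469 135.        ] [554.56733856  20.34440464 130.        ]
```

View pics/w2.png

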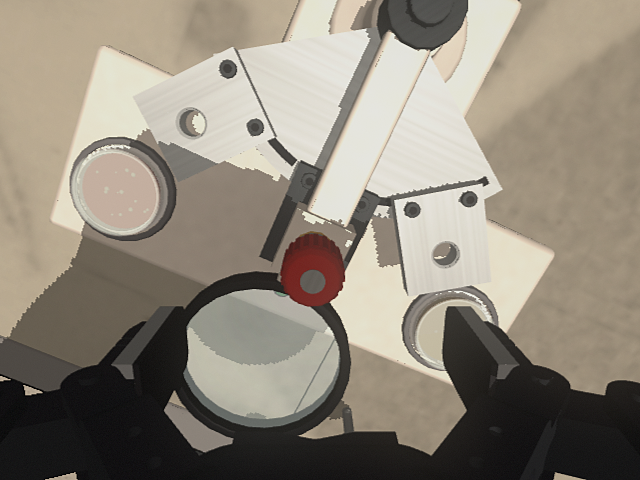

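The wrist view now shows the knob top at (312,282) and the left block hole at (192,123).

Run:
```python
from h import *
p=dict(np.load("pics/w2.npz"));p1=dict(np.load("pics/w1.npz"));t=dict(np.load("pics/top0.npz"))
print(onz(p,(312.5,281),135.5),"tri",tri([ray(p,(312.5,281)),ray(p1,(314.5,79)),ray(t,(348.5,223))]))
h=onz(p,(191.5,123),70);hub=np.array([683.8,22.6]);d=h[:2]-hub
print("hole",h,np.hypot(*d),np.pi-np.arctan2(d[1],d[0])+.025)
print(tri([ray(p,(191.5,123)),ray(t,(303.8,210.5))]))
```

```text
[552.52145172  19.29120843 135.5       ] tri (array([552.52807039,  19.09405044, 135.42947143]), [np.float64(0.18762384644471428), np.float64(0.32200297361166147), np.float64(0.3953539182423705)])
hole [583.69573979 107.20903275  70.        ] 131.07078749778955 0.7267061222303234
(array([584.49533717, 105.47977102,  76.6958969 ]), [np.float64(0.09441975478897661), np.float64(0.09441975478893518)])
```

Emit:
drive_tool --steps '[[[-0.05, -0.13, 1.5], [0, 0, 0]], [[0, 0, 1.5], [0, 0, 0]], [[0, 0, 1.5], [0, 0, 0]], [[0, 0, 1.2], [0, 0, 0]], [[0, 0, 0.6], [0, 0, 0]]]'

```text
clock: 2.83
position: [552.8, 19.4, 103.4]
ee_rot: [0.0, 0.975, 0.221, 0.0]
wrist_force: [0.7, 0.1, 0.6]
finger_gap: 85.2
finger_force: 0.0
```

Emit:
drive_tool --steps '[[[0, 0, 0], [0, 0, 0]], [[0, 0, 0], [0, 0, 0]], [[0, 0, 0], [0, 0, 0]]]'

```text
clock: 3.08
position: [553.8, 19.7, 104.6]
ee_rot: [0.0, 0.975, 0.221, 0.001]
wrist_force: [0.2, 0.4, 0.2]
finger_gap: 85.2
finger_force: 0.0
```

Emit:
drive_tool --steps '[[[0, 0, 0], [0, 0, 0]], [[0, 0, 0], [0, 0, 0]], [[0, 0, 0], [0, 0, 0]], [[0, 0, 0], [0, 0, 0]], [[0, 0, 0], [0, 0, 0]]]' --grip 0.38

```text
clock: 3.5
position: [553.2, 19.9, 103.4]
ee_rot: [0.0, 0.975, 0.222, 0.0]
wrist_force: [0.1, 0.2, -0.6]
finger_gap: 32.4
finger_force: 0.0
```

Emit:
drive_tool --steps '[[[0, 0, 0], [0, 0, 0]], [[0, 0, 0], [0, 0, 0]], [[0, 0, 0], [0, 0, 0]], [[0, 0, 0], [0, 0, 0]], [[0, 0, 0], [0, 0, 0]]]' --grip 0

```text
clock: 3.92
position: [553.3, 19.9, 103.6]
ee_rot: [0.0, 0.975, 0.222, 0.0]
wrist_force: [-1.1, 1.0, 5.1]
finger_gap: 26.2
finger_force: 58.9
```

Emit:
drive_tool --steps '[[[0, 0, 0], [0, 0, 0]], [[0, 0, 0], [0, 0, 0]], [[0, 0, 0], [0, 0, 0]], [[0, 0, 0], [0, 0, 0]], [[0, 0, 0], [0, 0, 0]]]'

```text
clock: 4.33
position: [553.3, 19.9, 103.5]
ee_rot: [0.0, 0.975, 0.222, 0.0]
wrist_force: [-0.9, 0.2, 5.0]
finger_gap: 25.8
finger_force: 58.9
```

Emit:
drive_tool --steps '[[[0, 0, -0.15], [0, 0, 0]], [[0, 0, -0.15], [0, 0, 0]], [[0, 0, -0.15], [0, 0, 0]], [[0, 0, -0.15], [0, 0, 0]], [[0, 0, -0.15], [0, 0, 0]]]'

```text
clock: 4.75
position: [553.1, 19.8, 110.6]
ee_rot: [-0.0, 0.975, 0.222, -0.0]
wrist_force: [0.5, -0.4, -3.4]
finger_gap: 25.7
finger_force: 60.8
```

Emit:
drive_tool --steps '[[[0, 0, -0.3], [0, 0, 0]], [[0, 0, -0.3], [0, 0, 0]], [[0, 0, -0.3], [0, 0, 0]], [[0, 0, -0.3], [0, 0, 0]], [[0, 0, -0.3], [0, 0, 0]]]'

```text
clock: 5.17
position: [553.1, 19.9, 126.0]
ee_rot: [-0.0, 0.975, 0.222, -0.0]
wrist_force: [0.7, 0.2, -4.4]
finger_gap: 26.1
finger_force: 60.7
```

Emit:
drive_tool --steps '[[[0, 0, -0.3], [0, 0, 0]], [[0, 0, -0.3], [0, 0, 0]], [[0, 0, -0.3], [0, 0, 0]], [[0, 0, -0.15], [0, 0, 0]], [[0, 0, 0], [0, 0, 0]]]'

```text
clock: 5.58
position: [553.5, 19.9, 137.0]
ee_rot: [0.0, 0.975, 0.222, 0.001]
wrist_force: [-0.8, 0.5, -0.8]
finger_gap: 26.1
finger_force: 61.1
```

Run:
```python
from rig import env, eyes
from h import *
s=env.sense();print(s["position"],s["wrist_force"])
c=eyes.snapshot("side")["color"];l,st,ce=red(c)
for i in range(1,len(st)):
    if 280<ce[i][0]<350 and 190<ce[i][1]<260: print(st[i],ce[i])
cv2.imwrite("pics/s3.png",cv2.resize(c[180:330,220:430],None,fx=3.5,fy=3.5))
# waypoints along the arc from pin's own position
hub=np.array([683.8,22.6]);hub=hub+np.array([553.1,19.8])-(hub-130*np.array([np.cos(.025),np.sin(.025)]))
ang=.4434
X=np.array([.9016,.4325]);Y=np.array([.4325,-.9016])
prev=np.array([553.1,19.8]);print("hub",hub)
for q in np.r_[np.arange(.05,.551,.05),np.arange(.57,.79,.02)]:
    a=np.pi+.025-q;P=hub+130*np.array([np.cos(a),np.sin(a)]);d=P-prev;prev=P
    print(round(q,3),P.round(1),"tool cm",(d@X/10).round(3),(d@Y/10).round(3))
```

```text
[553.52263714  19.88682435 137.00507481] [-0.82676832  0.51033164 -0.78478047]
[311 212   7  22 108] [314.24074074 222.37037037]
hub [683.05937712  23.04966147]
0.05 [553.1  26.3] tool cm 0.281 -0.586
0.1 [553.4  32.8] tool cm 0.31 -0.571
0.15 [554.1  39.3] tool cm 0.338 -0.555
0.2 [555.   45.7] tool cm 0.366 -0.537
0.25 [556.3  52.1] tool cm 0.392 -0.518
0.3 [557.9  58.4] tool cm 0.417 -0.498
0.35 [559.9  64.6] tool cm 0.442 -0.477
0.4 [562.1  70.7] tool cm 0.465 -0.454
0.45 [564.6  76.7] tool cm 0.487 -0.43
0.5 [567.5  82.5] tool cm 0.508 -0.405
0.55 [570.6  88.2] tool cm 0.528 -0.379
0.57 [571.9  90.4] tool cm 0.216 -0.144
0.59 [573.3  92.7] tool cm 0.219 -0.14
0.61 [574.7  94.8] tool cm 0.222 -0.136
0.63 [576.1  97. ] tool cm 0.225 -0.131
0.65 [577.6  99.1] tool cm 0.227 -0.127
0.67 [579.2 101.2] tool cm 0.23 -0.122
0.69 [580.8 103.3] tool cm 0.232 -0.117
0.71 [582.4 105.3] tool cm 0.234 -0.113
0.73 [584.  107.3] tool cm 0.236 -0.108
0.75 [585.8 109.3] tool cm 0.239 -0.103
0.77 [587.5 111.2] tool cm 0.241 -0.098
0.79 [589.3 113.1] tool cm 0.243 -0.094
```

View pics/s3.png

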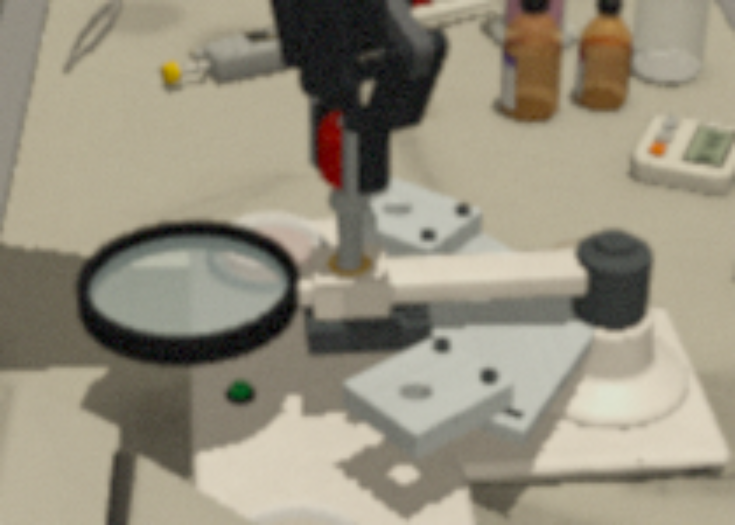

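The side view shows the pin drawn up with the knob in the fingers and its foot still in the arm's bore. I swing the arm towards +y.

Emit:
drive_tool --steps '[[[0.14, -0.29, 0], [0, 0, 0]], [[0.14, -0.29, 0], [0, 0, 0]], [[0.31, -0.57, 0], [0, 0, 0]], [[0.34, -0.56, 0], [0, 0, 0]], [[0.37, -0.54, 0], [0, 0, 0]]]'

```text
clock: 6.05
position: [555.2, 46.4, 136.3]
ee_rot: [0.0, 0.975, 0.222, -0.0]
wrist_force: [0.4, -2.6, -0.7]
finger_gap: 26.1
finger_force: 61.2
```

Emit:
drive_tool --steps '[[[0.39, -0.52, 0], [0, 0, 0]], [[0.42, -0.5, 0], [0, 0, 0]], [[0.44, -0.48, 0], [0, 0, 0]], [[0.46, -0.45, 0], [0, 0, 0]], [[0, 0, 0], [0, 0, 0]]]'

```text
clock: 6.47
position: [562.6, 72.2, 136.2]
ee_rot: [-0.0, 0.975, 0.222, 0.0]
wrist_force: [0.3, -0.5, -1.7]
finger_gap: 25.8
finger_force: 61.0
```

Emit:
drive_tool --steps '[[[0.49, -0.43, 0], [0, 0, 0]], [[0.51, -0.4, 0], [0, 0, 0]], [[0.53, -0.38, 0], [0, 0, 0]], [[0.54, -0.35, 0], [0, 0, 0]], [[0.56, -0.32, 0], [0, 0, 0]]]'

```text
clock: 6.88
position: [578.1, 99.6, 136.3]
ee_rot: [0.0, 0.975, 0.222, -0.0]
wrist_force: [-1.4, -2.9, -0.2]
finger_gap: 26.0
finger_force: 61.3
```

Emit:
drive_tool --steps '[[[0, 0, 0.1], [0, 0, 0]], [[0, 0, 0.1], [0, 0, 0]], [[0, 0, 0.05], [0, 0, 0]], [[0, 0, 0.05], [0, 0, 0]], [[0, 0, 0], [0, 0, 0]]]'

```text
clock: 7.3
position: [577.7, 99.3, 133.2]
ee_rot: [-0.0, 0.975, 0.222, 0.0]
wrist_force: [0.4, 1.8, -0.3]
finger_gap: 25.8
finger_force: 61.0
```

Emit:
drive_tool --steps '[[[0, 0, 0.05], [0, 0, 0]], [[0, 0, 0.05], [0, 0, 0]], [[0, 0, 0], [0, 0, 0]]]'

```text
clock: 7.55
position: [577.8, 99.1, 132.3]
ee_rot: [-0.0, 0.975, 0.221, 0.0]
wrist_force: [0.6, 1.8, -0.9]
finger_gap: 26.2
finger_force: 61.0
```

Emit:
drive_tool --steps '[[[0, 0, 0.05], [0, 0, 0]], [[0, 0, 0], [0, 0, 0]]]'

```text
clock: 7.72
position: [577.9, 99.1, 132.0]
ee_rot: [-0.0, 0.975, 0.222, 0.0]
wrist_force: [0.4, 0.7, 0.9]
finger_gap: 26.0
finger_force: 61.1
```

Emit:
drive_tool --steps '[[[0, 0, 0.05], [0, 0, 0]], [[0, 0, 0], [0, 0, 0]], [[0, 0, 0], [0, 0, 0]]]'

```text
clock: 7.97
position: [578.1, 99.2, 131.9]
ee_rot: [0.0, 0.975, 0.222, 0.001]
wrist_force: [0.0, 1.4, 4.6]
finger_gap: 26.0
finger_force: 61.6
```

Emit:
drive_tool --steps '[[[0, 0, 0.03], [0, 0, 0]], [[0, 0, 0], [0, 0, 0]], [[0, 0, 0], [0, 0, 0]]]'

```text
clock: 8.22
position: [578.2, 99.2, 131.9]
ee_rot: [0.0, 0.975, 0.222, 0.001]
wrist_force: [-0.8, 2.1, 8.3]
finger_gap: 26.0
finger_force: 61.8
```

Emit:
drive_tool --steps '[[[0.11, -0.06, -0.02], [0, 0, 0]], [[0.11, -0.06, 0], [0, 0, 0]], [[0.11, -0.06, 0], [0, 0, 0]]]'

```text
clock: 8.47
position: [580.0, 101.1, 131.9]
ee_rot: [0.001, 0.975, 0.221, -0.0]
wrist_force: [-3.4, -3.5, 6.8]
finger_gap: 26.4
finger_force: 62.0
```

Emit:
drive_tool --steps '[[[0.06, -0.03, 0], [0, 0, 0]], [[0.06, -0.03, 0], [0, 0, 0]]]'

```text
clock: 8.63
position: [580.6, 101.7, 131.8]
ee_rot: [0.002, 0.975, 0.221, -0.0]
wrist_force: [-3.3, -5.9, 7.2]
finger_gap: 26.1
finger_force: 62.1
```

Emit:
drive_tool --steps '[[[0.06, -0.03, 0], [0, 0, 0]], [[0.06, -0.03, 0], [0, 0, 0]]]'

```text
clock: 8.8
position: [581.2, 102.4, 131.8]
ee_rot: [0.002, 0.975, 0.221, -0.001]
wrist_force: [-3.3, -7.0, 7.2]
finger_gap: 25.9
finger_force: 62.3
```

Emit:
drive_tool --steps '[[[0.06, -0.03, 0], [0, 0, 0]], [[0.06, -0.03, 0], [0, 0, 0]]]'

```text
clock: 8.97
position: [582.0, 103.5, 131.7]
ee_rot: [0.002, 0.975, 0.221, -0.001]
wrist_force: [-3.4, -5.9, 8.1]
finger_gap: 26.0
finger_force: 62.2
```

Emit:
drive_tool --steps '[[[0.06, -0.03, 0], [0, 0, 0]], [[0.06, -0.03, 0], [0, 0, 0]]]'

```text
clock: 9.13
position: [582.8, 104.7, 131.7]
ee_rot: [0.002, 0.975, 0.221, -0.001]
wrist_force: [-3.2, -6.4, 7.4]
finger_gap: 25.9
finger_force: 62.1
```

Emit:
drive_tool --steps '[[[0.06, -0.03, 0], [0, 0, 0]], [[0.06, -0.03, 0], [0, 0, 0]]]'

```text
clock: 9.3
position: [583.7, 105.9, 131.6]
ee_rot: [0.002, 0.975, 0.221, -0.001]
wrist_force: [-2.6, -4.9, 5.2]
finger_gap: 26.0
finger_force: 62.0
```

Emit:
drive_tool --steps '[[[0.06, -0.03, 0], [0, 0, 0]]]'

```text
clock: 9.38
position: [584.1, 106.8, 131.4]
ee_rot: [0.001, 0.975, 0.221, -0.001]
wrist_force: [-0.7, -1.2, -1.0]
finger_gap: 26.2
finger_force: 61.1
```

Emit:
drive_tool --steps '[[[0.06, -0.03, 0], [0, 0, 0]]]'

```text
clock: 9.47
position: [584.7, 107.8, 131.0]
ee_rot: [0.001, 0.975, 0.221, -0.0]
wrist_force: [-0.3, -2.2, -1.7]
finger_gap: 26.1
finger_force: 61.1
```

Emit:
drive_tool --steps '[[[0.06, -0.03, 0], [0, 0, 0]]]'

```text
clock: 9.55
position: [585.2, 108.6, 130.8]
ee_rot: [0.0, 0.975, 0.221, -0.0]
wrist_force: [-0.8, -2.4, -1.2]
finger_gap: 26.4
finger_force: 61.1
```

Emit:
drive_tool --steps '[[[0, 0, 0], [0, 0, 0]]]'

```text
clock: 9.63
position: [585.4, 108.8, 130.8]
ee_rot: [0.0, 0.975, 0.221, -0.0]
wrist_force: [0.4, -3.1, -1.3]
finger_gap: 26.6
finger_force: 61.1
```

Emit:
drive_tool --steps '[[[0, 0, 0.05], [0, 0, 0]], [[0, 0, 0.05], [0, 0, 0]], [[0, 0, 0], [0, 0, 0]]]'

```text
clock: 9.88
position: [585.4, 109.0, 130.1]
ee_rot: [0.0, 0.975, 0.222, -0.0]
wrist_force: [-0.3, -2.2, -1.0]
finger_gap: 26.5
finger_force: 61.2
```

Emit:
drive_tool --steps '[[[0, 0, 0.05], [0, 0, 0]], [[0, 0, 0.05], [0, 0, 0]], [[0, 0, 0], [0, 0, 0]]]'

```text
clock: 10.13
position: [585.3, 109.0, 129.1]
ee_rot: [0.0, 0.975, 0.222, -0.0]
wrist_force: [-0.6, -2.9, -0.9]
finger_gap: 26.3
finger_force: 61.1
```

Emit:
drive_tool --steps '[[[0, 0, 0.1], [0, 0, 0]], [[0, 0, 0.1], [0, 0, 0]], [[0, 0, 0.1], [0, 0, 0]], [[0, 0, 0.1], [0, 0, 0]]]'

```text
clock: 10.47
position: [585.3, 109.0, 125.1]
ee_rot: [0.0, 0.975, 0.222, -0.0]
wrist_force: [-1.2, -3.6, -0.2]
finger_gap: 26.1
finger_force: 61.3
```

Emit:
drive_tool --steps '[[[0, 0, 0.1], [0, 0, 0]], [[0, 0, 0.1], [0, 0, 0]], [[0, 0, 0.1], [0, 0, 0]], [[0, 0, 0.1], [0, 0, 0]]]'

```text
clock: 10.8
position: [585.4, 108.9, 121.2]
ee_rot: [0.0, 0.975, 0.222, 0.0]
wrist_force: [-0.3, -2.8, 0.2]
finger_gap: 25.8
finger_force: 61.3
```

Emit:
drive_tool --steps '[[[0, 0, 0.15], [0, 0, 0]], [[0, 0, 0.15], [0, 0, 0]], [[0, 0, 0.15], [0, 0, 0]], [[0, 0, 0.15], [0, 0, 0]]]'

```text
clock: 11.13
position: [585.4, 108.9, 115.0]
ee_rot: [0.0, 0.975, 0.221, -0.0]
wrist_force: [-1.3, -3.7, 0.6]
finger_gap: 26.2
finger_force: 61.4
```

Emit:
drive_tool --steps '[[[0, 0, 0.15], [0, 0, 0]], [[0, 0, 0.15], [0, 0, 0]], [[0, 0, 0.15], [0, 0, 0]], [[0, 0, 0.15], [0, 0, 0]]]'

```text
clock: 11.47
position: [585.3, 108.9, 109.0]
ee_rot: [0.0, 0.975, 0.222, -0.0]
wrist_force: [-1.0, -4.8, 0.1]
finger_gap: 26.0
finger_force: 61.3
```

Emit:
drive_tool --steps '[[[0, 0, 0.15], [0, 0, 0]], [[0, 0, 0.15], [0, 0, 0]], [[0, 0, 0.1], [0, 0, 0]], [[0, 0, 0], [0, 0, 0]]]'

```text
clock: 11.8
position: [585.2, 108.9, 104.9]
ee_rot: [0.0, 0.975, 0.221, -0.0]
wrist_force: [-0.7, -5.1, -1.2]
finger_gap: 26.1
finger_force: 61.3
```

Emit:
drive_tool --steps '[[[0, 0, 0.06], [0, 0, 0]], [[0, 0, 0.04], [0, 0, 0]], [[0, 0, 0], [0, 0, 0]]]'

```text
clock: 12.05
position: [585.3, 108.9, 104.2]
ee_rot: [0.0, 0.975, 0.221, 0.0]
wrist_force: [-1.4, -4.7, 2.0]
finger_gap: 26.1
finger_force: 61.5
```

Emit:
drive_tool --steps '[[[0, 0, 0.03], [0, 0, 0]], [[0, 0, 0.03], [0, 0, 0]], [[0, 0, 0], [0, 0, 0]]]'

```text
clock: 12.3
position: [585.3, 108.9, 103.7]
ee_rot: [0.0, 0.975, 0.221, 0.0]
wrist_force: [-1.4, -5.8, 2.6]
finger_gap: 26.4
finger_force: 61.6
```

Emit:
drive_tool --steps '[[[0, 0, 0.02], [0, 0, 0]], [[0, 0, 0], [0, 0, 0]]]'

```text
clock: 12.47
position: [585.4, 108.9, 103.7]
ee_rot: [0.0, 0.975, 0.221, 0.0]
wrist_force: [-2.4, -4.4, 3.9]
finger_gap: 26.0
finger_force: 61.7
```

Emit:
drive_tool --steps '[[[0, 0, 0.03], [0, 0, 0]], [[0, 0, 0.02], [0, 0, 0]], [[0, 0, 0], [0, 0, 0]]]'

```text
clock: 12.72
position: [585.4, 108.9, 103.6]
ee_rot: [0.0, 0.975, 0.221, 0.0]
wrist_force: [-2.4, -4.6, 7.6]
finger_gap: 26.5
finger_force: 62.1
```

Emit:
drive_tool --steps '[[[0, 0, 0.03], [0, 0, 0]], [[0, 0, 0], [0, 0, 0]]]'

```text
clock: 12.88
position: [585.5, 108.9, 103.6]
ee_rot: [0.0, 0.975, 0.222, 0.001]
wrist_force: [-3.3, -5.5, 9.8]
finger_gap: 26.2
finger_force: 62.3
```

Emit:
drive_tool --steps '[[[0, 0, -0.05], [0, 0, 0]], [[0, 0, -0.05], [0, 0, 0]], [[0, 0, 0], [0, 0, 0]]]'

```text
clock: 13.13
position: [585.3, 108.9, 103.7]
ee_rot: [0.0, 0.975, 0.221, 0.0]
wrist_force: [-2.1, -4.8, 2.4]
finger_gap: 26.1
finger_force: 61.5
```

Emit:
drive_tool --steps '[[[0, 0, -0.04], [0, 0, 0]], [[0, 0, 0], [0, 0, 0]]]'

```text
clock: 13.3
position: [585.2, 108.9, 103.7]
ee_rot: [0.0, 0.975, 0.221, -0.0]
wrist_force: [-1.7, -5.4, -0.5]
finger_gap: 25.8
finger_force: 61.2
```

Emit:
drive_tool --steps '[[[0, 0.03, -0.04], [0, 0, 0]], [[0, 0, -0.03], [0, 0, 0]], [[0, 0, 0], [0, 0, 0]]]'

```text
clock: 13.55
position: [585.2, 108.8, 104.3]
ee_rot: [-0.0, 0.975, 0.222, -0.0]
wrist_force: [-1.0, -3.3, -3.7]
finger_gap: 26.1
finger_force: 60.9
```

Emit:
drive_tool --steps '[[[0, 0, 0.06], [0, 0, 0]], [[0, 0, 0.08], [0, 0, 0]], [[0, 0, 0], [0, 0, 0]]]'

```text
clock: 13.8
position: [585.4, 108.8, 103.7]
ee_rot: [0.0, 0.975, 0.222, 0.0]
wrist_force: [-2.8, -3.6, 2.1]
finger_gap: 26.4
finger_force: 61.4
```

Emit:
drive_tool --steps '[[[0, 0.02, 0.04], [0, 0, 0]], [[0, 0, 0], [0, 0, 0]], [[0, 0, 0], [0, 0, 0]]]'

```text
clock: 14.05
position: [585.5, 108.8, 103.6]
ee_rot: [-0.0, 0.975, 0.222, 0.0]
wrist_force: [-4.0, -2.8, 6.8]
finger_gap: 26.7
finger_force: 61.9
```

Emit:
drive_tool --steps '[[[0, 0, 0], [0, 0, 0]], [[0, 0, 0], [0, 0, 0]], [[0, 0, 0], [0, 0, 0]], [[0, 0, 0], [0, 0, 0]], [[0, 0, 0], [0, 0, 0]]]' --grip 1

```text
clock: 14.47
position: [585.7, 108.8, 102.8]
ee_rot: [-0.0, 0.975, 0.222, 0.0]
wrist_force: [0.3, 0.1, -0.2]
finger_gap: 84.3
finger_force: 0.0
```

Emit:
drive_tool --steps '[[[0, 0, 0], [0, 0, 0]], [[0, 0, 0], [0, 0, 0]], [[0, 0, 0], [0, 0, 0]], [[0, 0, 0], [0, 0, 0]]]'

```text
clock: 14.8
position: [585.6, 108.6, 102.9]
ee_rot: [-0.0, 0.975, 0.222, 0.0]
wrist_force: [-0.0, 0.3, 0.9]
finger_gap: 85.3
finger_force: 0.0
```

Released. Now straight up and back, then a check.

Emit:
drive_tool --steps '[[[0, 0, -1], [0, 0, 0]], [[0, 0, -2], [0, 0, 0]], [[0, 0, -3], [0, 0, 0]], [[0, 0, -3], [0, 0, 0]], [[0, 0, -3], [0, 0, 0]]]'

```text
clock: 15.22
position: [585.2, 108.5, 225.0]
ee_rot: [0.0, 0.975, 0.222, 0.0]
wrist_force: [1.0, 0.7, 0.2]
finger_gap: 85.3
finger_force: 0.0
```

Emit:
drive_tool --steps '[[[-3, 0, 0], [0, 0, 0]], [[-3, 0, 0], [0, 0, 0]], [[-3, 0, 0], [0, 0, 0]], [[-3, 0, 0], [0, 0, 0]], [[-2, 0, 0], [0, 0, 0]]]'

```text
clock: 15.63
position: [457.0, 47.5, 223.8]
ee_rot: [0.0, 0.975, 0.222, 0.0]
wrist_force: [0.4, 0.5, -0.7]
finger_gap: 85.4
finger_force: 0.0
```

Emit:
drive_tool --steps '[[[0, 0, 0], [0, 0, 0]], [[0, 0, 0], [0, 0, 0]]]'

```text
clock: 15.8
position: [458.9, 47.8, 224.2]
ee_rot: [0.0, 0.975, 0.221, 0.001]
wrist_force: [0.4, -0.2, 1.5]
finger_gap: 85.6
finger_force: 0.0
```

Run:
```python
from rig import env, eyes
from h import *
s=env.sense();w=wristcam(eyes.snapshot("wrist"),s);sd=eyes.snapshot("side");print(s["position"],s["wrist_force"])
l,st,ce=red(w["color"]);i=1+st[1:,4].argmax();print("wrist",st[i],ce[i],onz(w,ce[i],135.5))
l,st,ce=red(sd["color"])
R=[ray(w,0)] if 0 else None
for i in range(1,len(st)):
    if st[i,4]>100 and 200<ce[i][0]<400: print("side",st[i],ce[i])
print("side expect home:",proj(sd,np.array([585.5,108.8,120.5])),"+10mm",proj(sd,np.array([585.5,108.8,130.5])))
a=cv2.resize(sd["color"][180:330,220:430],(400,286));b=cv2.resize(w["color"],(400,300))[:286]
cv2.imwrite("pics/end.png",np.hstack([a,b]))
```

```text
[458.9290529   47.77557439 224.18329547] [ 0.41034123 -0.17654418  1.54483444]
wrist [421 319  23  25 346] [432.88439306 331.56647399] [439.56487098 -38.70352048 135.5       ]
side [308 157  35  26 634] [325.32807571 171.01735016]
side [326 206  16  19 229] [333.56331878 215.31441048]
side [206 286  11  14 120] [211.21666667 292.6       ]
side expect home: [333.18257081 214.37538161] +10mm [333.26494484 209.49081369]
```

View pics/end.png

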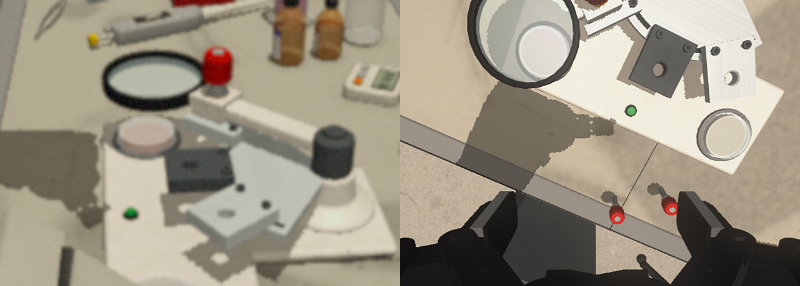

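The side view shows the pin at (333.6,215.3), against (333.2,214.4) expected for home. The lens is over the pink dish, and both dishes are in their nests.

```bash
python3 -c "
from rig import env
print(env.job_done())"
```

```text
the job is handed in; nothing more can be done
None
```

The pin is home in the index block under the lens arm, which now sits over the pink dish; both dishes are still in their nests, and I handed the job in at about 16 s of the 61 s allowed.

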